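# Free the seized bearing clamp and box the bearing

## Robot

A 6-joint arm with a two-finger parallel gripper is mounted at the origin on the work surface. World frame = base frame: x ahead of the robot, y to its left, z up, the work surface at z = 0. Lengths are in mm, angles in rad, forces in N, time in s.
With the tool pointing down it reaches from about 325 to 875 mm from the base axis. Payload 4.4 kg.
Tool frame: the origin (TCP) lies on the centre line of the jaws, within the pads' length; the fingertips stand ahead of it and the grasp point (between the pads) lies 6 mm ahead of it (ctrl.tcp_to_tips is the z of the fingertips in the tool frame, in mm); z points along the fingers, y is the line along which they close (so a half turn about z gives the same grasp; the last joint's range is limited). The gripper opens to 85 mm and grips with 20 to 120 N. Pads are 22 mm wide; open, the fingers measure 114 mm over their backs; the gripper's body (76 mm by 85 mm) begins 54 mm behind the grasp point. The pads swing forward as they close: fully open they stand 13 mm farther back than shut.
Start: joints at [-1.274, 0.207, 1.542, -0, 1.393, -0.15], TCP at [248.954, -518.314, 225.582] pointing down, gripper open.
Joint ranges: [-2.73, 2.73], [-0.86, 2.22], [0.23, 2.46], [-1.11, 4.25], [0.08, 2.63], [-2.82, 2.82]. Speed limits (rad/s): [2.79, 2.79, 3.14, 3.14, 3.14, 3.14].

## Interface

Orientations are given as a 3x3 rotation matrix whose columns are the frame's x, y, z axes.
In Python, from plant import ctrl, sensors, optics gives the robot as it stands. Calls block until the motion is done:
- ctrl.move_ptp(position, orientation): joint-space move of the TCP to a pose.
- ctrl.move_l(position, rot=None, vel=150, threshold=None): straight line of the TCP; rot=None keeps the orientation; vel is the mean speed in mm/s. With threshold (N) it stops when the force on the tool has changed by that much, and returns True; else False.
- ctrl.set_joints(angles): joint-space move.
- ctrl.gripper_to(opening, force=None): finger opening in mm; force is the grip in N (None keeps the last); returns when the fingers have stopped.
- ctrl.hold(seconds).
- ctrl.solve_ik(position, orientation): joint angles nearest the present ones, or None.
- sensors.read_state(): the state.
- optics.grab_frame(name): name is "scene" or "top" or "wrist"; returns (picture, depth): 480x640x3 uint8, red, green, blue; 480x640 float32, mm along the optical axis (not along the pixel's ray), 0 where there is no reading.
- optics.camera_params(name): a dict with "mtx" (3x3 intrinsics, pixels), "R" (3x3) and "t" (3): a world point X has camera coordinates R X + t; the wrist camera has in their place "T_tool_cam" (4x4, takes a point from camera to tool coordinates, whose origin is the TCP and whose axes are the flange's). Camera axes: x right, y down, z forward; pixel columns grow to the right and rows downward; lengths in mm; the calibration is good to about 2 mm. A picture is of the moment at which its call begins: read the wrist's pose just before it. camera_params takes no time and is no camera call.
A pose or a line that the arm cannot do raises ctrl.MotionError and nothing moves.
- ctrl.finish_job(): hands the job in; it is judged then, once.
The state is a dict: "t": time; "q": joint angles; "qvel": joint speeds; "tau": joint torques, N m; "eef_pos": TCP position; "eef_rot": TCP orientation; "force": force on the tool from outside, world axes, zero at the start; "wrist_torque": the same for the moment, N m; "grip_width": finger opening in mm; "grasp_force": force on a finger pad.
Only numpy, scipy, OpenCV 4.12 (cv2) and the standard library are available. Lean on these libraries where they do the work, as an engineer would, in place of code of your own. Each camera call takes 0.05 s, during which the arm holds its last target. There are 200 camera calls.

## Task

The knob of the bearing clamp has seized: break it loose with a short firm counter-clockwise twist, then wind it on until the jaw rests lightly against its rubber stop, without cranking the stop hard. Then take the bearing out of the clamp and set it down gently, flat, in the shallow empty carton tray; leave everything else on the bench where it is.

Things in the scene. Friction and masses are not known exactly. Their poses are not given: they have to be found in the camera images.
- vise: Bearing clamp, fixed to the bench: a steel slideway 250 x 36 mm, its top 26 mm above the bench. Origin: middle of the slideway, at bench level; x runs along the slideway from the bearing's nest to the knob, y across, z up. The grey gear housing under the knob is 76 x 76 mm, 56 mm high, centred at x = 85 mm.
- nest_end (a point): Middle of the inner face of the clamp's grey fixed end block, at the slideway's top (26 mm above the bench); axes as the clamp's. Its lip reaches 4 mm over the bearing's rim, 42.5 to 48.5 mm above the bench, 36 mm wide across the slideway.
- jaw_face (a point): Middle of the bearing-side face of the dark sliding jaw, at the slideway's top; axes as the clamp's. Closed, it is 53 mm from the fixed end. Same 4 mm lip at the same heights. Only the knob drives it, towards the clamp's +x. A dark saddle (47 mm high) behind it carries its rubber stop: travel is 17 to 28 mm, set differently each time and not reported, so it must be felt.
- knob (a joint): Turn of the clamp knob, rad: 0 as found (clamped), growing counter-clockwise seen from above, which opens the jaw by 12 mm per rad. Seized: the first 0.3 rad or so take about 0.4 to 0.6 N m, then it runs freely at about 0.06 N m and stays where left. The jaw meets its stop between 1.4 and 2.35 rad, so more than one grasp is needed.
- knob_grip (a point): Point to grip on the black knob, on its vertical axis, 85 mm above the bench. The grip is an upright bar 50 mm long (along this point's x axis, which turns with the knob), 16 mm wide (its y), 67 to 100 mm above the bench, over a 52 mm disc whose top is at 67 mm. At knob 0 it lies along the slideway. Grip it firmly (30 N or more) to break it loose.
- bumper (a joint): Compression of the jaw's rubber stop, m: 0 untouched, about 10 N per mm (0.12 N m more at the knob for every mm). Light contact is 0.3 mm or more (3 N); 2 mm (20 N, 0.24 N m above the free running torque) is too hard.
- bearing: Steel ball bearing, black seals, 52 mm diameter, 25 mm bore, 15 mm thick, 0.13 kg, flat on the slideway. Origin: centre of its underside (26 mm above the bench as found); z its axis. Both lips overlap it by 4 mm: with the jaw open, slide it about 8 mm towards the jaw (clamp's +x), then lift. Pinch it across its diameter along the clamp's y, where the slideway is narrower.
- tray: Shallow empty open carton tray, fixed, outside 120 (x) x 110 (y) x 30 mm, walls and floor 3 mm. Origin: centre of its underside, on the bench; z up. It stands to the left or the right of the clamp; a taller stock box full of cartons stands on the other side.
- stock_box: Bystander: open stock box 150 x 120 mm full of cartons standing up to 89 mm high, fixed. Origin: centre of its underside.
- small_bearing: Bystander: loose smaller bearing, 40 mm diameter, 12 mm thick. Origin: centre of its underside.
- grease_jar: Bystander: white jar, 56 mm diameter, 65 mm high. Origin: centre of its underside.
- carton: Bystander: closed carton 60 x 60 x 45 mm. Origin: centre of its underside.
- screwdriver: Bystander: black-handled screwdriver 200 mm long, lying along its x. Origin: under its middle.
- wrench: Bystander: wrench 180 mm long, lying along its x. Origin: under its middle.
- tape_roll: Bystander: roll of brown tape, 90 mm diameter, 25 mm high. Origin: centre of its underside.
- seal_ring: Bystander: black rubber seal ring, 48 mm diameter, 10 mm high. Origin: centre of its underside.
Not all that is in view belongs to the job. What is shaped like the tray but green or purple is not meant.

How it is judged:
By the outcome, as a careful person would: the job done as asked, in the order asked, and still so for the second after the job is handed in, with the robot touching nothing.
It also fails if it takes over 70 s, if anything falls off the work surface, if the arm or the gripper's body presses on something with over 40 N, if the wrist force passes 120 N, or if a joint passes its speed limit or range.

## Working session

There is one attempt and no reset: what is moved stays moved. The work goes in short steps, each a Python script; the robot and the scene stay as the last script left them, time stands still between calls to the robot, and variables do not carry over. Pictures are saved under pics/ and viewed, at most 10 in all, crops included, and the job is handed in when it is done.

```bash
ls; mkdir -p pics; python3 - <<'E'
from plant import ctrl,sensors,optics
import cv2,numpy as np
for n in ("scene","top"):
    p,d=optics.grab_frame(n); np.savez("pics/%s0.npz"%n,p=p,d=d); cv2.imwrite("pics/%s0.png"%n,p[:,:,::-1])
    c=optics.camera_params(n); print(n,c["mtx"].round(1).tolist(),c["R"].round(3).tolist(),c["t"].round(0).tolist())
print(ctrl.tcp_to_tips, sensors.read_state())
E
```

```text
pics
scene [[589.5, 0.0, 324.9], [0.0, 589.5, 243.9], [0.0, 0.0, 1.0]] [[-0.469, 0.883, 0.011], [0.514, 0.282, -0.81], [-0.719, -0.374, -0.586]] [288.0, -184.0, 1587.0]
top [[503.0, 0.0, 321.7], [0.0, 503.0, 242.8], [0.0, 0.0, 1.0]] [[0.018, -1.0, 0.004], [-0.975, -0.019, -0.221], [0.221, 0.0, -0.975]] [-39.0, 578.0, 1143.0]
25.0 {'t': 0.1, 'q': array([-1.27348870e+00,  2.07363407e-01,  1.54281585e+00, -3.97823419e-05,
        1.39352813e+00, -1.50474162e-01]), 'qvel': array([-0.0011515 , -0.00087971, -0.00279402, -0.00053292,  0.00047797,
        0.00025956]), 'tau': array([-7.13588088e-04, -3.84097767e+01, -2.92548430e+01, -2.27096180e-04,
        4.83224838e-03, -1.66453102e-06]), 'eef_pos': array([ 248.73839122, -517.63117746,  224.52339931]), 'eef_rot': array([[ 9.01406770e-01,  4.32972752e-01, -6.56943195e-04],
       [ 4.32973161e-01, -9.01404571e-01,  2.01047728e-03],
       [ 2.78310283e-04, -2.09669661e-03, -9.99997763e-01]]), 'force': array([ 0.49514454, -0.59555489,  0.0150695 ]), 'wrist_torque': array([-0.03277824, -0.00481236, -0.00689065]), 'grasp_force': 0.0, 'grip_width': 85.37170778658738}
```

View pics/top0.png

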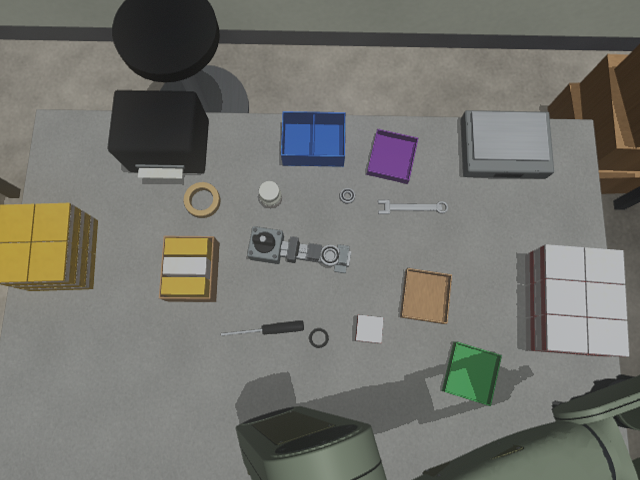

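View pics/scene0.png

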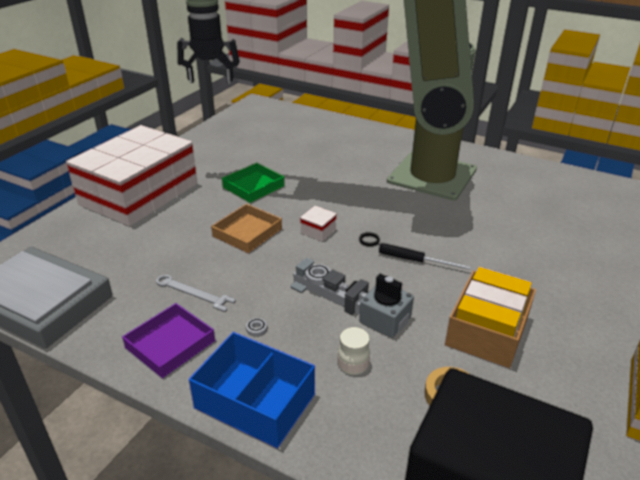

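The top view shows the knob at about (264,240), the bearing at about (330,256) and the carton tray at (426,296). The stock box is on the left at (190,268). Next I'll localize these coarsely and look from close by.

```bash
cat > h.py <<'E'
from plant import ctrl,sensors,optics
import cv2,numpy as np
def ray_plane(uv,z,K,R,t):
    d=R.T@np.linalg.inv(K)@np.array([uv[0],uv[1],1.]); c=-R.T@t
    return c+d*(z-c[2])/d[2]
def fixed(n):
    c=optics.camera_params(n); return c["mtx"],np.array(c["R"]),np.array(c["t"])
def wrist(name):
    """grab + save; returns img, depth, (K,R,t)"""
    s=sensors.read_state(); p,d=optics.grab_frame("wrist"); c=optics.camera_params("wrist")
    T=np.eye(4); T[:3,:3]=s["eef_rot"]; T[:3,3]=s["eef_pos"]
    W=np.linalg.inv(T@c["T_tool_cam"])
    np.savez("pics/%s.npz"%name,p=p,d=d,K=c["mtx"],R=W[:3,:3],t=W[:3,3])
    cv2.imwrite("pics/%s.png"%name,p[:,:,::-1]); return p,d,(c["mtx"],W[:3,:3],W[:3,3])
def down(yaw):
    """tool z down, tool y (closing) at angle yaw from world x"""
    y=np.array([np.cos(yaw),np.sin(yaw),0]); z=np.array([0,0,-1.]); return np.column_stack([np.cross(y,z),y,z])
E
python3 - <<'E'
from h import *
C=fixed("top"); f=np.load("pics/top0.npz"); p,d=f["p"],f["d"]
for n,uv,z in (("knob",(264,240),100),("bearing",(330,256),41),("endblk",(344,258),48)): print(n,ray_plane(uv,z,*C).round(1))
hsv=cv2.cvtColor(p,cv2.COLOR_RGB2HSV)
m=cv2.inRange(hsv,(5,90,60),(20,255,255)); m[:,:380]=0;m[:,470:]=0;m[:250]=0;m[340:]=0
c=max(cv2.findContours(m,0,2)[0],key=cv2.contourArea); b=cv2.minAreaRect(c)
q=np.array([ray_plane(u,30,*C) for u in cv2.boxPoints(b)]); print(q.round(1),q.mean(0).round(1))
print(optics.camera_params("wrist")["T_tool_cam"].round(3),optics.camera_params("wrist")["mtx"].round(0))
s=sensors.read_state();K=ray_plane((264,240),100,*C);B=ray_plane((330,256),41,*C)
M=(K+B)/2; ax=np.arctan2(*(K-B)[1::-1]); print("axis",ax)
for yaw in (ax+np.pi/2,ax-np.pi/2,ax,ax-np.pi):
    print(yaw,[ctrl.solve_ik([M[0],M[1],h],down(yaw)) for h in (280,)])
E
```

```text
knob [574.7 106.5 100. ]
bearing [551.5 -48.9  41. ]
endblk [545.8 -82.7  48. ]
[[ 405.3 -221.5   30. ]
 [ 521.1 -236.9   30. ]
 [ 510.5 -345.7   30. ]
 [ 395.1 -328.1   30. ]] [ 458. -283.   30.]
[[   0.      -0.955   -0.296   76.337]
 [   1.       0.       0.      -0.705]
 [   0.      -0.296    0.955 -147.892]
 [   0.       0.       0.       1.   ]] [[356.   0. 321.]
 [  0. 356. 245.]
 [  0.   0.   1.]]
axis 1.4221237927180392
2.992920119512936 [None]
-0.14867253407685732 [array([-1.02400630e-01,  1.45673262e-01,  1.49994079e+00, -4.44089210e-16,
        1.49597861e+00,  4.62719042e-02])]
1.4221237927180392 [array([-1.02400630e-01,  1.45673262e-01,  1.49994079e+00, -4.44089210e-16,
        1.49597861e+00, -1.52452442e+00])]
-1.7194688608717539 [array([-1.02400630e-01,  1.45673262e-01,  1.49994079e+00, -4.44089210e-16,
        1.49597861e+00,  1.61706823e+00])]
```

```bash
python3 - <<'E'
from h import *
ctrl.move_ptp([563,20,300],down(-0.149)); ctrl.hold(0.3)
wrist("w1"); print(sensors.read_state()["eef_pos"],sensors.read_state()["t"])
E
```

```text
[563.00727413  19.61604904 299.94280187] 2.6917
```

View pics/w1.png

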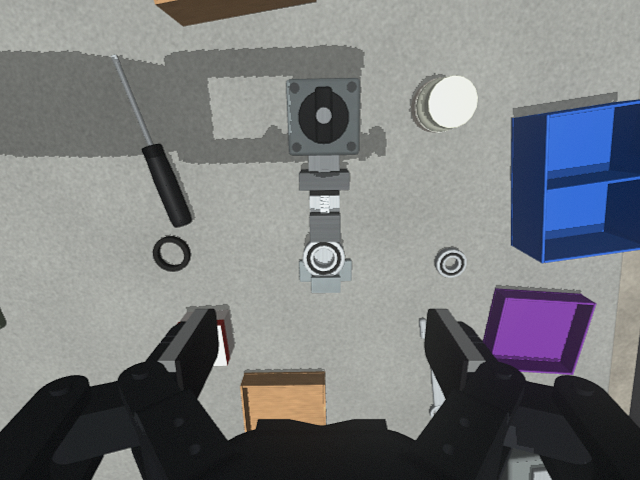

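The wrist view shows the knob hub at (324,115), the housing at (288–360, 78–157) and the bearing at (324,259), with the tray low at (285,400). I'll fit these now.

```bash
python3 - <<'E'
from h import *
f=np.load("pics/w1.npz"); p=f["p"]; C=(f["K"],f["R"],f["t"]); g=cv2.cvtColor(p,cv2.COLOR_RGB2GRAY)
def big(m,x0,y0,x1,y1):
    k=np.zeros_like(m);k[y0:y1,x0:x1]=m[y0:y1,x0:x1]
    return max(cv2.findContours(k,0,2)[0],key=cv2.contourArea)
hub=cv2.fitEllipse(big(cv2.inRange(g,90,255),308,100,340,130)); print("hub",hub,ray_plane(hub[0],100,*C).round(1))
disc=cv2.fitEllipse(cv2.convexHull(big(cv2.inRange(g,0,48),296,84,352,146))); print("disc",disc,ray_plane(disc[0],67,*C).round(1))
hsv=cv2.cvtColor(p,cv2.COLOR_RGB2HSV)
bl=cv2.fitEllipse(cv2.convexHull(big(cv2.inRange(g,0,60),300,235,350,285))); print("seal",bl,ray_plane(bl[0],41,*C).round(1))
print(g[100:131:3,324], g[115,285:365:3]); print(g[259,296:352:2]); print(g[230:296:2,324])
h=cv2.minAreaRect(big(cv2.inRange(g,0,125),285,70,364,160)); q=np.array([ray_plane(u,56,*C) for u in cv2.boxPoints(h)]); print("house",h,q.round(1),q.mean(0))
print(C[1].round(3), (-C[1].T@C[2]).round(1)); print(f["d"][115,324],f["d"][259,312:316])
cv2.imwrite("pics/crop1.png",cv2.resize(p[70:300,260:390,::-1],None,fx=2.6,fy=2.6,interpolation=cv2.INTER_CUBIC))
E
```

```text
hub ((323.2222595214844, 115.06228637695312), (14.875449180603027, 15.556632041931152), 6.793650150299072) [579.  112.3 100. ]
disc ((323.0040283203125, 115.36079406738281), (48.6710205078125, 55.78791046142578), 179.36001586914062) [579.2 113.7  67. ]
seal ((323.3168029785156, 257.72235107421875), (31.178102493286133, 32.86701583862305), 90.63153076171875) [556.  -45.5  41. ]
[ 40  42  42 152 152 150 151 151  35  41  41] [167 130 104 108 103  42  44  42  42  41  57 150 148 150 148 141  42  44
  41  43  43  55 107 108 101 134 172]
[172 159 104 122 223 192  51 147 211  83 128 213 212 205 210 208 217 187
 112 160 210  49  67 228 162  76  78 103]
[115 115 114 116 111 118  61  48 225 202 211 211 211 211 211 212 204  96
  86 186 227  50  79  79 166 164 164 162 160 158 157 160 174]
house ((324.0, 114.5), (89.0, 78.0), 90.0) [[548.  162.1  56. ]
 [625.2 150.5  56. ]
 [615.3  64.3  56. ]
 [532.5  76.7  56. ]] [580.26875383 113.36968901  56.        ]
[[ 0.989 -0.149  0.   ]
 [-0.142 -0.944  0.297]
 [-0.044 -0.293 -0.955]] [574.5  95.4 447.8]
325.56607 [431.39215 431.80368 437.62003 446.2251 ]
```

View pics/crop1.png

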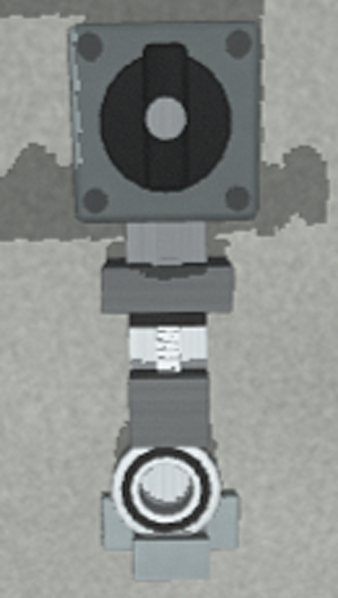

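Knob is at about (579, 112.7) and the clamp axis at about 1.426 rad. I'll grip the knob and break it loose.

```bash
python3 - <<'E'
from h import *
R=down(1.426-np.pi/2)
ctrl.gripper_to(45,60)
ctrl.move_ptp([579,112.7,150],R)
print("touch",ctrl.move_l([579,112.7,97],vel=60,threshold=10))
s=sensors.read_state(); print(s["eef_pos"],s["force"],s["wrist_torque"])
ctrl.gripper_to(0,60); ctrl.hold(0.2)
def rep():
    s=sensors.read_state(); print(round(s["t"],2),"q6 %.3f"%s["q"][5],"Tz %.3f"%s["wrist_torque"][2],"tau6 %.3f"%s["tau"][5],s["force"].round(1),s["eef_pos"].round(1),round(s["grip_width"],1),round(s["grasp_force"],1)); return s
s=rep(); q=s["q"].copy()
for k in range(5):
    q[5]-=0.08; ctrl.set_joints(q); rep()
ctrl.hold(.15); rep()
E
```

```text
touch False
[579.46775458 112.75941247  97.46418568] [-0.24127916  0.1270255  -0.62273551] [ 0.01619232  0.00490777 -0.00568767]
5.64 q6 0.190 Tz -0.002 tau6 -0.000 [0.5 0.  0.1] [579.  112.7  97. ] -0.3 0.0
5.89 q6 0.112 Tz 0.030 tau6 -0.085 [-0.5  0.1 -0.9] [579.  112.7  97. ] -0.2 0.0
6.14 q6 0.033 Tz -0.069 tau6 -0.077 [0.5 0.3 0.5] [579.  112.7  97. ] 0.2 0.0
6.39 q6 -0.046 Tz 0.043 tau6 -0.074 [ 0.3 -0.6 -0.2] [579.  112.7  97. ] 0.5 0.0
6.64 q6 -0.126 Tz 0.011 tau6 -0.072 [ 0.6 -0.4  0.4] [579.  112.7  97. ] 0.1 0.0
6.89 q6 -0.206 Tz -0.032 tau6 -0.072 [-0.9 -0.6  1.2] [579.  112.7  97. ] -0.1 0.0
7.04 q6 -0.208 Tz 0.010 tau6 0.016 [-0.1 -0.4  0.4] [579.  112.7  97. ] 0.0 0.0
```

```bash
python3 - <<'E'
from h import *
p,d,C=wrist("w2"); 
p,d=optics.grab_frame("scene"); cv2.imwrite("pics/s2.png",cv2.resize(p[200:380,250:490,::-1],None,fx=3,fy=3))
a=cv2.imread("pics/w2.png"); b=cv2.resize(cv2.imread("pics/s2.png"),(400,300)); cv2.imwrite("pics/c2.png",np.hstack([cv2.resize(a,(400,300)),b]))
E
```

```text
(no output)
```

View pics/c2.png

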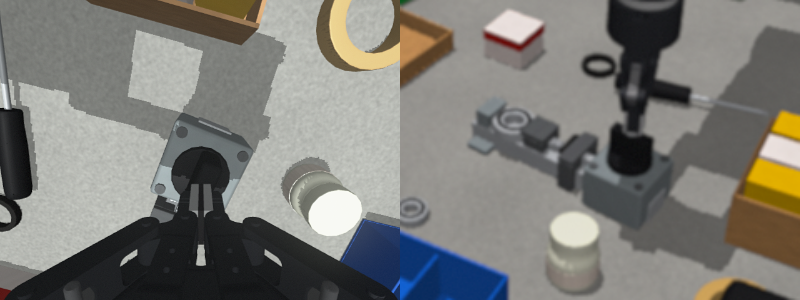

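```bash
python3 - <<'E'
import cv2,numpy as np
a=cv2.imread("pics/w2.png")[170:340,240:410]; b=cv2.imread("pics/s2.png")[0:500,300:660]
a=np.clip(a.astype(float)*2,0,255).astype(np.uint8); b=np.clip(b.astype(float)*2,0,255).astype(np.uint8)
cv2.imwrite("pics/c3.png",np.hstack([cv2.resize(a,(400,500)),cv2.resize(b,(360,500))]))
f=np.load("pics/w2.npz"); print(f["d"][220:330:8,320].round(0), f["d"][220:330:8,312].round(0),f["d"][220:330:8,300].round(0))
E
```

```text
[194. 195. 189. 187. 180. 168. 158. 157. 157. 159. 146. 140. 134. 128.] [196. 196. 191. 186. 188. 189. 188. 175. 164. 160. 145. 140. 133. 128.] [194. 195. 197. 187. 188. 189. 191. 191. 193. 195. 186. 149. 142. 137.]
```

View pics/c3.png

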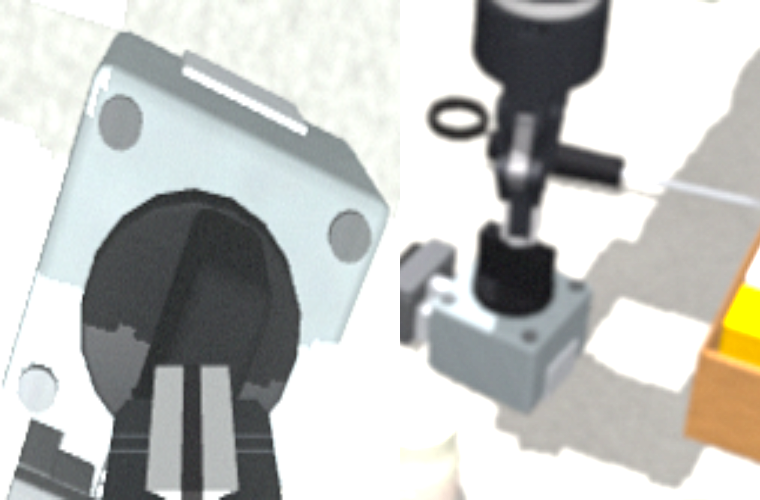

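The picture shows the closed fingertips ending above the bar top (crop about (190,370)). The knob is centred underneath and has not turned. The pads seem to end higher than `tcp_to_tips` says, so I'll check with a gentle touch on the bar top.

```bash
python3 - <<'E'
from h import *
print(ctrl.move_l([579,112.7,75],vel=15,threshold=4))
s=sensors.read_state(); print(s["eef_pos"],s["force"],s["grip_width"],s["t"])
z=s["eef_pos"][2]; ctrl.move_l([579,112.7,z+15],vel=60)
E
```

```text
True
[579.14316415 112.72452315  94.38622464] [-1.03587296 -0.84432935  3.99641687] 0.05501697267117235 7.6417
```

Contact came at TCP z = 94.4 with the bar top at 100, so the tips really end about 5.6 mm behind the TCP. That agrees with the picture. I'll correct by about 30 mm and grip with a guarded descent.

```bash
cat >> h.py <<'E'
def rep():
    s=sensors.read_state(); print(round(s["t"],2),"q6 %.3f"%s["q"][5],"Tz %.3f"%s["wrist_torque"][2],"tau6 %.3f"%s["tau"][5],s["force"].round(1),s["eef_pos"].round(1),round(s["grip_width"],1),round(s["grasp_force"],1)); return s
E
python3 - <<'E'
from h import *
R=down(1.426-np.pi/2)
ctrl.move_l([579,112.7,125],rot=R,vel=100)
ctrl.gripper_to(40,60)
print("touch",ctrl.move_l([579,112.7,67],vel=50,threshold=6)); rep()
ctrl.gripper_to(0,60); ctrl.hold(0.2); s=rep()
wrist("w4")
E
```

```text
touch False
10.38 q6 0.190 Tz -0.055 tau6 -0.000 [0.5 0.1 0.2] [579.4 112.7  67.5] 40.1 0.0
10.92 q6 0.190 Tz -0.034 tau6 -0.035 [-1.5 -1.3  5.6] [579.1 112.8  67.6] 15.2 59.8
```

Gripped (15 mm, 60 N). Now the twist.

```bash
python3 - <<'E'
from h import *
s=rep(); q=s["q"].copy()
for k in range(7):
    q[5]-=0.07; ctrl.set_joints(q); rep()
ctrl.hold(.15); rep(); wrist("w5")
E
```

```text
10.97 q6 0.190 Tz -0.059 tau6 -0.035 [-2.7 -0.2  5.6] [579.1 112.7  67.6] 14.8 59.8
11.22 q6 0.122 Tz 0.081 tau6 -0.021 [-1.8 -0.4  3.6] [579.1 112.8  67.6] 14.7 59.6
11.47 q6 0.053 Tz 0.048 tau6 -0.007 [-2.2  0.4  4.5] [578.9 112.8  67.6] 15.1 59.6
11.72 q6 -0.017 Tz -0.209 tau6 -0.266 [-3.2  0.2  5. ] [578.9 112.8  67.6] 14.8 59.7
11.97 q6 -0.088 Tz 0.123 tau6 0.075 [-2.4  0.8  5.2] [578.7 112.8  67.6] 15.3 59.8
12.22 q6 -0.158 Tz -0.113 tau6 -0.178 [-4.1  0.6  5.5] [578.6 112.7  67.6] 14.8 59.9
12.47 q6 -0.229 Tz 0.118 tau6 0.094 [-4.5  0.1  5.1] [578.6 112.7  67.6] 14.9 59.9
12.72 q6 -0.298 Tz 0.059 tau6 0.004 [-4.4 -0.5  5.7] [578.5 112.7  67.6] 15.2 60.0
12.87 q6 -0.298 Tz 0.023 tau6 0.047 [-4.6 -0.4  5.9] [578.5 112.7  67.6] 14.8 60.0
```

```bash
cat >> h.py <<'E'
def avg(n=12):
    T=[];t6=[];F=[]
    for _ in range(n):
        s=sensors.read_state(); T.append(s["wrist_torque"][2]); t6.append(s["tau"][5]); F.append(s["force"]); ctrl.hold(0.01)
    return np.mean(T),np.mean(t6),np.mean(F,0),s["q"][5]
E
python3 - <<'E'
from h import *
q0=0.190; q=sensors.read_state()["q"].copy(); q[5]=-0.298
for k in range(6):
    q[5]-=0.12; ctrl.set_joints(q); T,t6,F,a=avg(); print("turn %.3f T %.3f tau6 %.3f"%(q0-a,T,t6),F.round(1))
for k in range(4):
    q[5]-=0.03; ctrl.set_joints(q); T,t6,F,a=avg(); print("turn %.3f T %.3f tau6 %.3f"%(q0-a,T,t6),F.round(1))
    if T<-0.12: break
s=sensors.read_state(); print(s["t"],s["grip_width"],s["grasp_force"],s["eef_pos"])
wrist("w6"); p,d=optics.grab_frame("top"); cv2.imwrite("pics/t6.png",p[:,:,::-1])
w=cv2.resize(cv2.imread("pics/w6.png"),(480,360)); cv2.imwrite("pics/c6.png",np.hstack([w,cv2.resize(p[200:290,230:310,::-1],(320,360))]))
E
```

```text
turn 0.604 T 0.044 tau6 0.024 [-3.7 -0.1  5. ]
turn 0.724 T 0.049 tau6 0.024 [-4.  -0.5  5.4]
turn 0.844 T 0.036 tau6 0.024 [-4.5 -0.6  6. ]
turn 0.965 T 0.050 tau6 0.024 [-4.9 -1.2  6.4]
turn 1.085 T 0.043 tau6 0.024 [-5.1 -1.6  6.6]
turn 1.205 T 0.057 tau6 0.024 [-5.4 -1.7  6.6]
turn 1.234 T 0.054 tau6 0.042 [-5.4 -1.9  6.9]
turn 1.264 T 0.046 tau6 0.042 [-5.4 -2.   7.1]
turn 1.294 T 0.042 tau6 0.042 [-5.8 -2.3  6.7]
turn 1.324 T 0.037 tau6 0.042 [-5.6 -2.3  6.9]
16.4167 15.182711687601795 60.10502636432648 [577.58447252 111.92853893  67.54450442]
```

View pics/c6.png

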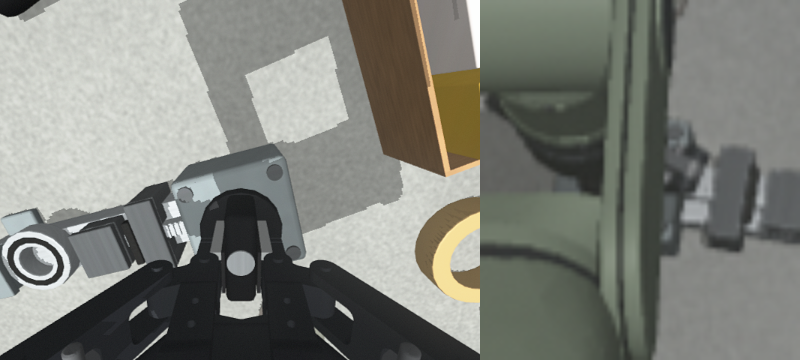

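The grip on the bar has turned the knob with it, and the jaw at (105,250) is nearing the saddle at (150,225). The residual torque is very repeatable at +0.042, so I'll creep on until it drops.

```bash
python3 - <<'E'
from h import *
q=sensors.read_state()["q"].copy(); q[5]=0.19-1.324
while q[5]>0.19-2.3:
    q[5]-=0.02; ctrl.set_joints(q); T,t6,F,a=avg(6); print("%.3f T %.3f tau6 %.3f |F| %.1f"%(0.19-a,T,t6,np.linalg.norm(F)))
    if t6<-0.03 or T<-0.06: break
T,t6,F,a=avg(20); print(T,t6,F,a,sensors.read_state()["t"])
E
```

```text
1.342 T -0.045 tau6 -0.050 |F| 6.4
-0.05633686910417847 -0.04841565614333376 [-3.68971791 -0.29170205  4.98933847] -1.15232461893756 16.9833
```

Smaller steps leave the forward friction of about −0.05 as the baseline. I'll stop at about −0.13.

```bash
python3 - <<'E'
from h import *
q=sensors.read_state()["q"].copy(); q[5]=0.19-1.344
while q[5]>0.19-2.4:
    q[5]-=0.02; ctrl.set_joints(q); T,t6,F,a=avg(6); print("%.3f T %.3f tau6 %.3f |F| %.1f"%(0.19-a,T,t6,np.linalg.norm(F)))
    if t6<-0.125 and T<-0.09: break
T,t6,F,a=avg(20); print(T,t6,F,a,sensors.read_state()["t"])
wrist("w7")
E
```

```text
1.363 T 0.039 tau6 0.033 |F| 5.9
1.384 T 0.062 tau6 0.045 |F| 6.0
1.404 T 0.046 tau6 0.045 |F| 6.4
1.424 T 0.041 tau6 0.045 |F| 6.5
1.444 T 0.059 tau6 0.045 |F| 6.1
1.464 T 0.054 tau6 0.045 |F| 6.2
1.484 T 0.058 tau6 0.045 |F| 6.2
1.504 T 0.050 tau6 0.045 |F| 6.2
1.524 T 0.041 tau6 0.045 |F| 6.4
1.544 T 0.039 tau6 0.045 |F| 6.4
1.564 T 0.054 tau6 0.045 |F| 6.9
1.584 T 0.045 tau6 0.045 |F| 7.0
1.604 T 0.063 tau6 0.045 |F| 6.7
1.624 T 0.065 tau6 0.045 |F| 6.7
1.644 T 0.053 tau6 0.045 |F| 6.7
1.664 T 0.064 tau6 0.045 |F| 6.9
1.684 T 0.043 tau6 0.045 |F| 6.9
1.704 T 0.035 tau6 0.045 |F| 6.8
1.724 T 0.018 tau6 0.045 |F| 7.0
1.744 T 0.039 tau6 0.045 |F| 6.8
1.764 T 0.043 tau6 0.045 |F| 6.7
1.784 T 0.042 tau6 0.045 |F| 7.2
1.804 T 0.049 tau6 0.045 |F| 6.8
1.824 T 0.047 tau6 0.045 |F| 7.1
1.844 T 0.055 tau6 0.045 |F| 7.0
1.864 T 0.031 tau6 0.025 |F| 6.9
1.884 T 0.016 tau6 0.001 |F| 7.1
1.903 T 0.008 tau6 -0.023 |F| 6.8
1.923 T -0.054 tau6 -0.047 |F| 7.0
1.943 T -0.054 tau6 -0.071 |F| 7.4
1.963 T -0.082 tau6 -0.095 |F| 7.3
1.983 T -0.116 tau6 -0.119 |F| 7.1
2.003 T -0.146 tau6 -0.143 |F| 6.6
-0.1349780824887683 -0.13768218224868178 [-3.844314   -3.01466519  5.36497593] -1.813081294149378 27.05
```

Contact began at about 1.855 rad. Compression is now about 1.5 mm, so I'll ease back to about 0.7 mm and release.

```bash
python3 - <<'E'
from h import *
q=sensors.read_state()["q"].copy(); q[5]=0.19-2.003
for k in range(4):
    q[5]+=0.02; ctrl.set_joints(q); T,t6,F,a=avg(6); print("%.3f T %.3f tau6 %.3f |F| %.1f"%(0.19-a,T,t6,np.linalg.norm(F)))
E
```

```text
1.983 T -0.237 tau6 -0.200 |F| 6.3
1.963 T -0.183 tau6 -0.186 |F| 6.1
1.943 T -0.178 tau6 -0.162 |F| 5.8
1.923 T -0.155 tau6 -0.138 |F| 6.1
```

```bash
python3 - <<'E'
from h import *
q=sensors.read_state()["q"].copy(); q[5]=0.19-1.903
ctrl.set_joints(q); print(avg(8)[:2])
ctrl.gripper_to(45); ctrl.hold(.1); rep()
P=sensors.read_state()["eef_pos"]
ctrl.move_l([P[0],P[1],140],vel=120)
ctrl.move_ptp([556,-75,200],down(1.426-np.pi/2)); ctrl.hold(.2)
p,d,C=wrist("w8"); print(sensors.read_state()["eef_pos"],sensors.read_state()["t"])
v,u=np.mgrid[0:480,0:640]; K,R,t=C
Pc=np.stack([(u-K[0,2])/K[0,0]*d,(v-K[1,2])/K[1,1]*d,d],-1); W=(Pc-t)@R
np.savez("pics/w8c.npz",W=W,p=p)
# height map in clamp frame around bearing
a=1.426; X=np.array([np.cos(a),np.sin(a)]);Y=np.array([-np.sin(a),np.cos(a)]); o=np.array([556,-45.5])
x=(W[...,:2]-o)@X; y=(W[...,:2]-o)@Y; z=W[...,2]; ok=(d>0)&(abs(x)<70)&(abs(y)<50)
print("cols y:",list(range(-45,46,6)))
for xi in range(-54,66,6):
    print(xi,[int(np.median(z[ok&(abs(x-xi)<2)&(abs(y-yi)<2)])) if (ok&(abs(x-xi)<2)&(abs(y-yi)<2)).any() else -9 for yi in range(-45,46,6)])
E
```

```text
(np.float64(-0.11335180677958048), np.float64(-0.11496946855913848))
29.12 q6 -1.713 Tz 0.027 tau6 -0.000 [ 0.  -0.5  0.3] [577.6 111.   67.5] 45.0 0.0
[555.97392847 -74.55001465 199.78845835] 31.5167
cols y: [-45, -39, -33, -27, -21, -15, -9, -3, 3, 9, 15, 21, 27, 33, 39, 45]
-54 [0, 0, 0, 0, -9, -9, -9, -9, -9, -9, -9, 0, 0, 0, 0, 0]
-48 [0, 0, 0, 0, -9, -9, -9, -9, -9, -9, -9, 0, 0, 0, 0, 0]
-42 [0, 0, 7, 7, 48, 47, 48, 48, 47, 48, 48, 7, 7, 0, 0, 0]
-36 [261, 0, 7, 232, 47, 48, 48, 48, 47, 48, 47, 8, 7, 260, 265, 269]
-30 [261, 260, 7, 233, 8, 48, 48, 48, 48, 48, 47, 244, 7, 260, 262, 279]
-24 [261, 260, 7, 236, 25, 47, 47, 47, 47, 47, 47, 245, 7, 260, 262, 283]
-18 [258, 251, 240, 235, 277, 285, 287, 287, 287, 281, 40, 242, 259, 7, 263, 282]
-12 [0, 0, 276, 285, 286, 291, 40, 27, 32, 290, 286, 281, 254, 0, 0, 0]
-6 [0, 0, 0, 40, 299, 299, 25, 25, 25, 299, 300, 40, -9, 0, 0, 0]
0 [0, 0, 0, 19, 41, 40, 25, 25, 25, 25, 40, 40, 0, 0, 0, 0]
6 [0, 0, 0, 0, 40, 41, 26, 25, 25, 27, 40, 40, 0, 0, 0, 0]
12 [0, 0, 0, -1, 40, 40, 40, 40, 40, 40, 40, 39, 0, 0, 0, 0]
18 [0, 0, 0, 0, 0, 40, 40, 40, 40, 40, 40, 0, 0, 0, 0, 0]
24 [0, 0, 0, 0, 24, 25, 28, 39, 39, 26, 25, 0, 0, 0, 0, 0]
30 [0, 0, 0, 0, 24, 25, 25, 25, 25, 25, 26, 0, 0, 0, 0, 0]
36 [0, 0, 0, 0, 1, 25, 25, 25, 25, 26, 25, 0, 0, 0, 0, 0]
42 [0, 0, 0, 0, 0, 25, 25, 25, 25, 25, 25, 0, 0, 0, 0, 0]
48 [0, 0, 0, 0, 24, 48, 48, 48, 48, 48, 47, 0, 0, 0, 0, 0]
54 [0, 0, 0, 0, 23, 48, 48, 48, 48, 48, 48, 0, 0, 0, 0, 0]
60 [0, 0, 0, 0, 46, 48, 48, 47, 48, 48, 48, 0, 0, 0, 0, 0]
```

View pics/w8.png

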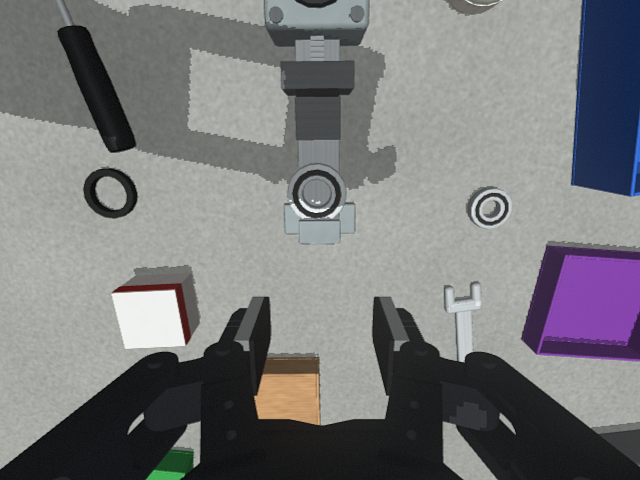

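The jaw stands clear of the bearing at (317,193); the gap to the jaw is about 20 mm, and the base wings are only 7 mm high. Next: refine the bearing centre, pinch, slide and lift.

```bash
python3 - <<'E'
from h import *
f=np.load("pics/w8c.npz"); W=f["W"]; a=1.426; X=np.array([np.cos(a),np.sin(a)]);Y=np.array([-np.sin(a),np.cos(a)]); o=np.array([556,-45.5])
x=(W[...,:2]-o)@X; y=(W[...,:2]-o)@Y; m=(W[...,2]>37.5)&(W[...,2]<43)&(np.hypot(x,y)<32)
(c,r)=cv2.minEnclosingCircle(np.stack([x[m],y[m]],-1).astype(np.float32)); print("bearing clamp-off",c,r)
e=[ray_plane(u,41,*[np.load("pics/w8.npz")[k] for k in "KRt"])[:2] for u in ((317,193),)]; print(e)
g=np.load("pics/w1.npz"); 
for u in ((242,373),(325,372)): print("tray far corner",ray_plane(u,30,g["K"],g["R"],g["t"]).round(1))
b=o+c[0]*X+c[1]*Y; print("b",b); np.save("pics/b.npy",b)
Rr=down(a-np.pi/2)
ctrl.gripper_to(75,40)
ctrl.move_l([b[0],b[1],80],rot=Rr,vel=180)
print("touch",ctrl.move_l([b[0],b[1],19],vel=60,threshold=6)); rep()
wrist("w9")
E
```

```text
bearing clamp-off (-0.7743245363235474, -0.20497067272663116) 25.856903076171875
[array([556.65728827, -45.49138641])]
tray far corner [ 419.4 -199.7   30. ]
tray far corner [ 533.3 -215.2   30. ]
b [556.09109774 -46.29579687]
touch False
33.92 q6 -0.093 Tz -0.038 tau6 -0.000 [ 0.2 -0.5  0.1] [556.6 -46.4  19.5] 74.9 0.0
```

```bash
python3 - <<'E'
from h import *
b=np.load("pics/b.npy"); a=1.426; X=np.array([np.cos(a),np.sin(a),0])
ctrl.gripper_to(0,40); ctrl.hold(.2); s=rep()
if s["grip_width"]>45:
    P=np.array([b[0],b[1],s["eef_pos"][2]])+X*9
    ctrl.move_l(P,vel=25); s=rep()
    print("stuck",ctrl.move_l(P+[0,0,25],vel=40,threshold=12)); rep()
    ctrl.move_l(P+[0,0,130],vel=150); rep()
    ctrl.move_ptp([455,-330,190],down(-0.135)); ctrl.hold(.2); rep()
    p,d,C=wrist("w10")
    v,u=np.mgrid[0:480,0:640]; K,R,t=C
    W=(np.stack([(u-K[0,2])/K[0,0]*d,(v-K[1,2])/K[1,1]*d,d],-1)-t)@R
    hsv=cv2.cvtColor(p,cv2.COLOR_RGB2HSV); m=(cv2.inRange(hsv,(5,70,40),(22,255,255))>0)&(d>0)
    for lo,hi in ((-2,8),(26,34)):
        q=W[m&(W[...,2]>lo)&(W[...,2]<hi)]
        r=cv2.minAreaRect(q[:,:2].astype(np.float32)); print(lo,len(q),r)
E
```

```text
34.52 q6 -0.093 Tz -0.081 tau6 -0.016 [-2.1  1.   5.3] [556.5 -46.4  19.9] 50.0 41.6
35.02 q6 -0.077 Tz 0.001 tau6 0.020 [ 0.3 -0.2  1.6] [557.6 -36.9  19.9] 50.3 41.3
stuck False
35.8 q6 -0.077 Tz -0.053 tau6 0.000 [-0.4 -0.3 -1.4] [557.3 -37.4  44.9] 50.0 41.6
36.65 q6 -0.077 Tz -0.009 tau6 -0.000 [-0.4  0.3 -1.9] [556.4 -37.2 148.7] 50.0 41.7
38.04 q6 -0.646 Tz 0.001 tau6 0.001 [ 0.5  0.3 -0.6] [ 455.6 -328.7  189.7] 50.5 41.7
-2 14595 ((461.22265625, -284.7940673828125), (118.93414306640625, 128.16122436523438), 82.42207336425781)
26 2047 ((463.1405334472656, -282.3547668457031), (109.27252960205078, 119.87265014648438), 82.4840087890625)
```

View pics/w10.png

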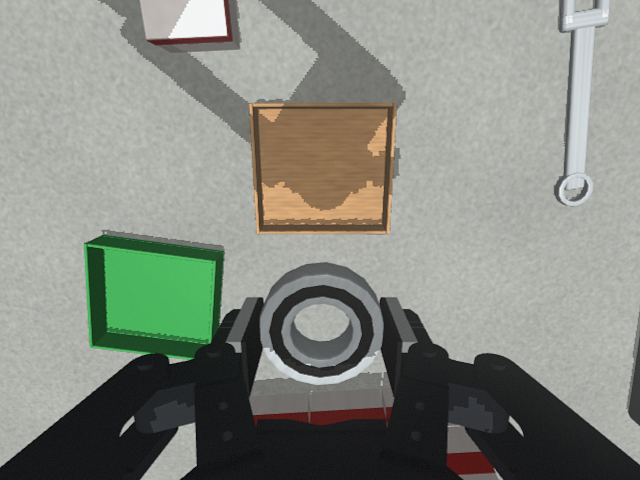

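The bearing is level in the grip at (322,325), and the tray rim is measured at centre (463, −282). Now I'll place it with a guarded descent.

```bash
python3 - <<'E'
from h import *
x,y=463.1,-282.4; R=down(-0.131)
ctrl.move_l([x,y,110],rot=R,vel=150)
ctrl.move_l([x,y,6],vel=80); ctrl.hold(.2)
print("touch",ctrl.move_l([x,y,-7],vel=10,threshold=3)); s=rep()
ctrl.gripper_to(62); ctrl.hold(.2); rep()
ctrl.move_l([x,y,100],vel=80); ctrl.move_l([x-5,y-70,190],vel=150); ctrl.hold(.3); rep()
p,d,C=wrist("w11"); b,_=optics.grab_frame("top")
cv2.imwrite("pics/c11.png",np.hstack([cv2.resize(p[...,::-1],(480,360)),cv2.resize(b[200:290,230:310,::-1],(320,360))]))
E
```

```text
touch True
41.4 q6 -0.576 Tz 0.029 tau6 -0.005 [ 0.4 -0.5  5.3] [ 463.  -282.4   -3.1] 49.7 42.2
41.88 q6 -0.576 Tz -0.021 tau6 0.000 [-0.  -0.1  0.5] [ 461.8 -281.3   -4.4] 61.9 0.0
44.53 q6 -0.674 Tz -0.013 tau6 0.000 [ 1.   0.3 -0.2] [ 457.9 -351.7  189.3] 61.9 0.0
```

View pics/c11.png

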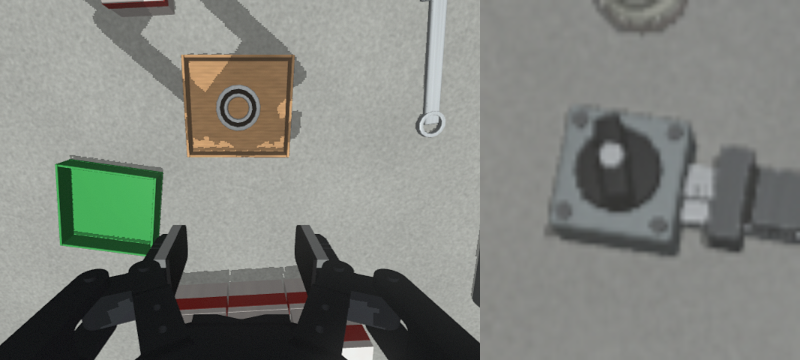

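The bearing lies flat in the middle of the tray at (237,107). The jaw sits right up against its saddle, with no gap visible. Handing in.

```bash
python3 -c "
from h import *
print(ctrl.finish_job())"
```

```text
the job is handed in; nothing more can be done
None
```

I broke the knob loose and wound the jaw to its rubber stop (peak compression about 1.5 mm by torque, eased back to roughly 0.5 mm), then set the bearing flat in the carton tray; handed in at about 45 s, verdict not reported.

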